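# Gauge a block's height on the surface plate

## Robot

A 6-joint arm with a two-finger parallel gripper is mounted at the origin on a cart in front of the work surface, level with it; the furniture and walls round the work are solid. World frame = base frame: x ahead of the robot, y to its left, z up, the work surface at z = 0. Lengths are in m, angles in rad, forces in N, time in s.
With the tool pointing down it reaches from about 0.325 to 0.9 m from the base axis. Payload 6.1 kg.
Tool frame: the origin (TCP) lies midway between the tips of the shut fingers; the grasp point (between the pads) lies 19 mm behind it; z points along the fingers, y is the line along which they close (so a half turn about z gives the same grasp; the last joint's range is limited). The gripper opens to 85 mm and grips with 20 to 120 N. Pads are 22 mm wide; open, the fingers measure 114 mm over their backs; the gripper's body (76 mm by 85 mm) begins 54 mm behind the grasp point. The pads swing forward as they close: fully open they stand 13 mm farther back than shut.
Start: joints at [1.158, 0.22, 1.526, -0, 1.395, -0.126], TCP at [0.177, 0.599, 0.231] pointing down, gripper open.
Joint ranges: [-2.98, 2.98], [-0.91, 2.08], [0.09, 2.57], [-1.24, 4.39], [0.2, 2.65], [-2.68, 2.68]. Speed limits (rad/s): [2.57, 2.57, 3.01, 3.14, 3.14, 3.14].

## Interface

Orientations are given as a unit quaternion [w, x, y, z].
In Python, from station import status, cams, ticket gives the robot as it stands.
- The arm moves only by the shell command python3 -m inch 'ROWS'. ROWS is JSON, a list that holds one entry, the list of rows, each a list of 7 numbers: the turn, a rotation vector about the tool's x, y, z normalised to -1 to 1, where 1 is 6 degrees, then the shift along the tool's x, y, z normalised to -1 to 1, where 1 is 25 mm, then the closure, from 0 (fully open) to 1 (shut). In form: [[[ax, ay, az, dx, dy, dz, claw], ...]]. A call has 1 to 20 rows; each row shifts and turns the commanded pose from where the row before left it, along the tool's axes as they then stand; what a row does not reach is not made up. A row lasts 1/10 s, in which the tool goes at most 50 mm and 8.59 degrees, less where a joint would pass 70% of its speed; a pose out of reach is approached as far as the arm can. A call with a number of a shift or a turn outside -1 to 1 is refused whole. A call with a gripper value outside its range is refused whole. The fingers move at their own pace and stop on an object; the grip force is fixed at half the most. Time passes only in rows, so rows that do not move let the fingers close. It gives the time, the measured TCP pose, the force, the opening and the grip force at its end, in the units of the state.
- status.get_obs(): the state, without advancing time (a new reading comes with each control period).
- cams.camera(name): name is "scene" or "top" or "wrist"; returns a dict with "frame" (400x640x3 uint8, red, green, blue), "fx", "fy", "cx", "cy" (pixels), "dist" ([k1, k2, p1, p2, k3] as OpenCV has them; the pictures are not rectified), "eye" and "orientation" of the camera in the world; the wrist camera has in their place "T_tool_cam" (4x4, takes a point from camera to tool coordinates, whose origin is the TCP and whose axes are the flange's). Camera axes: x right, y down, z forward; pixel columns grow to the right and rows downward; lengths in m; the calibration is good to about 2 mm. A picture is of the moment at which its call begins: read the wrist's pose just before it. There is no depth.
- ticket.hand_in(): hands the job in; it is judged then, once.
Trained networks look in a picture, given as the dict that the camera call returned (one of the last four; its "shot" number tells which), for a name from the list of things; names that differ only in an ending like _2 or _b are one class to them, and where a whole thing is asked for, a point or a joint stands for the part that bears it (a point fixed in the world has none). Each returns a list of dicts, best first, with "confidence" (0 to 1); they miss things now and then, are a little off and sometimes report something else, mostly with a low value. They report only what shows in the picture. A call takes as long as a camera call.
- cams.silhouettes(picture, query): "pixels" (400x640 bool, what is visible of it) and "point" ([column, row] in pixels, amid what is visible of it).
The state is a dict: "clock": time; "joints": joint angles; "qd": joint speeds; "joint_torque": joint torques, N m; "eef_pos": TCP position; "tool_rot": TCP orientation; "force": force on the tool from outside, world axes, zero at the start; "moment": the same for the moment, N m; "finger_gap": opening from 0.0 (shut) to 1.0 (fully open); "gripper_force": force on a finger pad.
Only numpy, scipy, OpenCV 4.12 (cv2) and the standard library are available. Lean on these libraries where they do the work, as an engineer would, in place of code of your own. Each camera call takes 0.05 s, during which the arm holds its last target. There are 200 camera calls.

## Task

Lay the plain rectangular block flat on the surface plate, the same way up as it stood, and let go of it. Then pick up the bridge gauge, keeping it upright, and lower it gently astride the block until both legs stand flat on the plate and its sprung foot rests on the block, showing the height; leave it standing there. Do not disturb the V-block.

Things in the scene. Friction and masses are not known exactly. Their poses are not given: they have to be found in the camera images.
- plain_block: Plain rectangular grey steel block, 74 mm long (own x) x 46 mm wide (own y) x 45 mm high, about 0.5 kg, standing on the table. Origin: centre of its underside; z up.
- vee_block: Smaller grey steel block with a V groove in its top, 40 x 40 x 30 mm, on the table; not part of the job. Origin: centre of its underside.
- surface_plate: Bare, dark, square flat plate of cast iron, low and fixed on the open table between the big machines and the bins, 120 x 120 mm, 25 mm thick. Origin: centre of its underside, so the working face is 25 mm above it; x and y run along its sides.
- bridge_gauge: Loose metal bridge gauge, 122 mm high, 0.5 kg, standing on the table. Two legs (14 mm wide in own y, 36 mm long in own x, centred at y = +-40 mm) leave a tunnel along own x, 66 mm wide and 60 mm high; a beam (36 x 94 mm, top at 72 mm) carries a square grey housing, 30 x 30 mm, from 72 to 122 mm: the grip. Origin: midway between the leg soles, at sole level; z up.
- gauge_grip (a point): Point on the axis of the gauge's housing, 98 mm above the leg soles: the height to grip.
- foot_tip (a point): Underside centre of the gauge's sprung foot, a 16 mm disc on the gauge's vertical axis.
- gauge_foot (a joint): Rise of the sprung foot in the gauge, m: 0 with the foot fully down (its underside then 2 mm above sole level), up to 0.050. With the legs on a flat face it reads the part's height less 0.002, so 0.043 over the plain block. The spring pushes the foot down with 0.4 to 2.4 N.

How it is judged:
On the way:
1. the plain block lies flat on the plate and is let go, with the gauge not yet on it (z of plain_block in the frame of surface_plate between 0.023 and 0.027 m and angle between plain_block's own z axis and vertical below 0.04 rad and horizontal distance between plain_block and surface_plate below 0.06 m and linear speed of plain_block below 0.02 m/s and contact force between plain_block and the fingers below 0.1 N and contact force between plain_block and bridge_gauge below 0.05 N), for 0.2 s.
At the end, for the whole second after the job is handed in: Block flat on the plate (2 mm, 0.04 rad, centre within 60 mm of the plate's); gauge upright astride it, soles on the plate (2 mm, 0.04 rad), foot on the block (over 0.3 N, within 40 mm of its centre) reading 43 +-2 mm; both at rest; V-block within 20 mm of its start (z of plain_block in the frame of surface_plate between 0.023 and 0.027 m and angle between each of plain_block, bridge_gauge's own z axis and vertical below 0.04 rad and horizontal distance between plain_block and surface_plate below 0.06 m and z of bridge_gauge in the frame of surface_plate between 0.023 and 0.027 m and value of joint gauge_foot between 0.041 and 0.045 m and contact force between bridge_gauge and plain_block above 0.3 N and horizontal distance between foot_tip and plain_block below 0.04 m and linear speed of each of bridge_gauge, plain_block below 0.01 m/s and distance of vee_block from where it was at the start of the episode below 0.02 m); the robot touches nothing.
It fails at once if the V-block is moved by more than 20 mm (distance of vee_block from where it was at the start of the episode above 0.02 m).
It fails at once if the gauge is tipped by more than 0.5 rad (angle between bridge_gauge's own z axis and vertical above 0.5 rad).
It fails at once if the gauge is dropped or banged down: faster than 0.3 m/s within 30 mm above the plate (z of bridge_gauge in the frame of surface_plate between 0.022 and 0.055 m and horizontal distance between bridge_gauge and surface_plate below 0.09 m and linear speed of bridge_gauge above 0.3 m/s).
It also fails if it takes over 64 s, if anything falls off the work surface, if the arm or the gripper's body presses on something with over 40 N, if the wrist force passes 120 N, or if a joint passes its speed limit or range.

## Working session

There is one attempt and no reset: what is moved stays moved. The work goes in short steps, Python scripts to look and compute and a shell command to move; the robot and the scene stay as the last step left them, time stands still between calls to the robot, and variables do not carry over. Pictures are saved under pics/ and viewed, at most 11 in all, crops included, and the job is handed in when it is done.

```bash
ls; mkdir -p pics; cat > h.py <<'E'
import numpy as np,cv2,pickle
from scipy.spatial.transform import Rotation as R
from station import status,cams,ticket
def rot(q): return R.from_quat([q[1],q[2],q[3],q[0]]).as_matrix()
def pose(c,o):
    if 'T_tool_cam' in c:
        T=np.eye(4);T[:3,:3]=rot(o['tool_rot']);T[:3,3]=o['eef_pos'];T=T@np.array(c['T_tool_cam']);return T[:3,:3],T[:3,3]
    return rot(c['orientation']),np.array(c['eye'])
def K(c): return np.array([[c['fx'],0,c['cx']],[0,c['fy'],c['cy']],[0,0,1.]])
def onz(c,P,px,z):
    p=cv2.undistortPoints(np.array(px,float).reshape(-1,1,2),K(c),np.array(c['dist'],float)).reshape(-1,2)
    d=np.c_[p,np.ones(len(p))]@P[0].T
    return P[1]+d*((z-P[1][2])/d[:,2])[:,None]
def proj(c,P,X):
    Y=(np.asarray(X,float)-P[1])@P[0]
    return cv2.projectPoints(Y,np.zeros(3),np.zeros(3),K(c),np.array(c['dist'],float))[0].reshape(-1,2)
E
python3 - <<'E'
from h import *
o=status.get_obs();print(o)
for n in ['scene','top']:
    c=cams.camera(n);cv2.imwrite(f'pics/{n}0.png',c['frame'][...,::-1]);P=pose(c,o);print(n,P[1],P[0][:,2])
    for q in ['plain_block','vee_block','surface_plate','bridge_gauge']:
        for s in cams.silhouettes(c,q)[:2]:
            m=s['pixels'].astype(np.uint8);r=cv2.minAreaRect(cv2.findNonZero(m))
            print(q,round(s['confidence'],2),s['point'],m.sum(),np.round(onz(c,P,cv2.boxPoints(r),.03)[:,:2],3).tolist())
E
```

```text
pics
{'clock': 0.0, 'joints': array([ 1.15790013e+00,  2.21232758e-01,  1.52762758e+00,  1.83545065e-05,
        1.39471899e+00, -1.26098333e-01]), 'qd': array([ 0.00046118,  0.0001211 ,  0.00212246, -0.00080154, -0.00090588,
        0.00017316]), 'joint_torque': array([ 1.60997795e-03, -4.96892667e+01, -3.89402390e+01,  5.10600057e-05,
        1.06088229e-02, -3.75379130e-06]), 'eef_pos': array([0.17654814, 0.59890155, 0.23018644]), 'tool_rot': array([-2.73180127e-04,  1.42909507e-01,  9.89735261e-01, -9.55075593e-04]), 'force': array([ 0.49808053, -0.21838874, -0.53330177]), 'moment': array([-0.01381721, -0.01025644,  0.01670945]), 'gripper_force': 0.0, 'finger_gap': 1.0001995188245705}
scene [ 0.01250932 -0.67094106  0.65654037] [ 0.57369937  0.48694786 -0.65859761]
plain_block 0.97 [415.5, 261.9] 585 [[0.506, -0.463], [0.567, -0.454], [0.565, -0.508], [0.506, -0.514]]
vee_block 0.86 [231.9, 177.8] 369 [[0.462, 0.024], [0.525, 0.043], [0.509, -0.032], [0.449, -0.047]]
surface_plate 0.83 [281.1, 212.6] 2057 [[0.417, -0.122], [0.543, -0.072], [0.528, -0.242], [0.414, -0.272]]
bridge_gauge 0.72 [357.8, 218.7] 1373 [[0.516, -0.279], [0.642, -0.243], [0.63, -0.378], [0.513, -0.4]]
top [ 0.35866953 -0.24875682  0.91440087] [ 0.18536526 -0.00442055 -0.98265975]
plain_block 0.87 [418.7, 206.7] 754 [[0.548, -0.451], [0.558, -0.507], [0.48, -0.516], [0.47, -0.461]]
vee_block 0.77 [216.6, 210.0] 356 [[0.517, 0.029], [0.517, -0.016], [0.474, -0.019], [0.474, 0.026]]
surface_plate 0.57 [290.2, 219.2] 2618 [[0.412, -0.113], [0.533, -0.108], [0.534, -0.232], [0.413, -0.234]]
surface_plate 0.4 [217.3, 206.3] 352 [[0.517, 0.029], [0.517, -0.016], [0.474, -0.019], [0.474, 0.026]]
bridge_gauge 0.77 [358.8, 191.3] 764 [[0.562, -0.292], [0.563, -0.393], [0.507, -0.392], [0.506, -0.292]]
```

View pics/scene0.png

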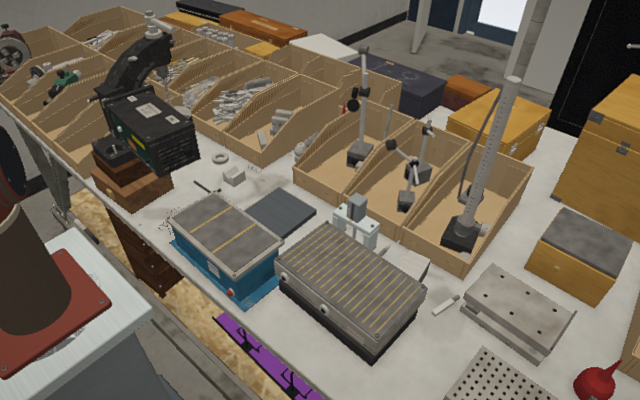

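View pics/top0.png

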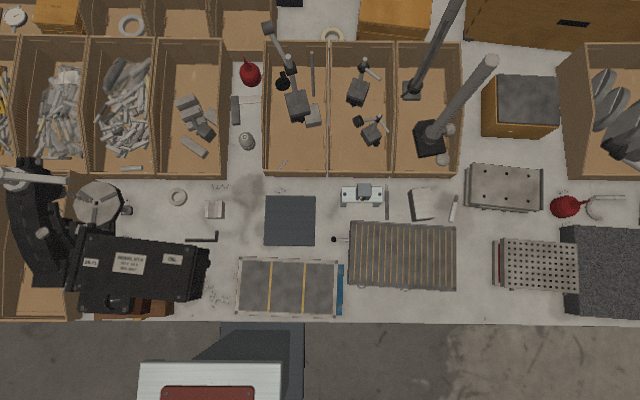

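The pictures show: plate at top (290,220), gauge at (360,193), block at (420,205), and V-block at (214,209). The block and gauge stand behind a slotted chuck, and there are tall posts behind them. I'll triangulate the obstacles.

```bash
python3 - <<'E'
from h import *
o=status.get_obs()
cs=cams.camera('scene');ct=cams.camera('top');A=pose(cs,o);B=pose(ct,o)
def tri(a,b):
    f=lambda c,P,p: (P[1],onz(c,P,p,0)[0]-P[1])
    p,u=f(cs,A,a);q,v=f(ct,B,b)
    s=np.linalg.lstsq(np.c_[u,-v],q-p,rcond=None)[0]
    return np.round((p+s[0]*u+q+s[1]*v)/2,3),round(np.linalg.norm(p+s[0]*u-q-s[1]*v),3)
for n,a,b in [('post tip',(515,78),(492,62)),('post base',(465,235),(432,140)),('stand1 tip',(365,48),(267,28)),('chuck far right',(425,287),(455,229)),('chuck far left',(333,222),(350,224)),('chuck near left',(280,290),(350,288)),('binwall corner',(465,272),(459,175)),('stand3 base',(405,203),(358,92)),('black box right top',(185,92),(207,250)),('black arm top',(155,15),(30,165)),('gauge top',(357,200),(363,190))]: print(n,*tri(a,b))
print(cams.camera('wrist')['T_tool_cam'])
for n,c,(x,y,w,h) in [('s',cs,(310,180,150,130)),('t',ct,(250,165,220,85))]:
    im=cv2.resize(c['frame'][y:y+h,x:x+w,::-1],None,fx=3.6,fy=3.6,interpolation=2);cv2.imwrite(f'pics/c{n}.png',im);print(im.shape)
E
```

```text
post tip [ 0.681 -0.513  0.376] 0.006
post base [ 0.677 -0.521  0.025] 0.005
stand1 tip [ 0.793 -0.148  0.293] 0.008
chuck far right [ 0.449 -0.54   0.095] 0.003
chuck far left [ 0.464 -0.319  0.089] 0.022
chuck near left [ 0.32 -0.32  0.02] 0.011
binwall corner [ 0.58  -0.572  0.037] 0.01
stand3 base [ 0.835 -0.33  -0.091] 0.054
black box right top [ 0.379 -0.064  0.313] 0.017
black arm top [0.496 0.189 0.368] 0.023
gauge top [ 0.529 -0.339  0.117] 0.003
[[ 2.95807733e-04 -9.59067167e-01 -2.83178533e-01  7.21232907e-02]
 [ 9.99999914e-01  3.66113353e-04 -1.95352338e-04 -2.36129754e-05]
 [ 2.91031455e-04 -2.83178450e-01  9.59067193e-01 -1.42291144e-01]
 [ 0.00000000e+00  0.00000000e+00  0.00000000e+00  1.00000000e+00]]
(468, 540, 3)
(306, 792, 3)
```

View pics/ct.png

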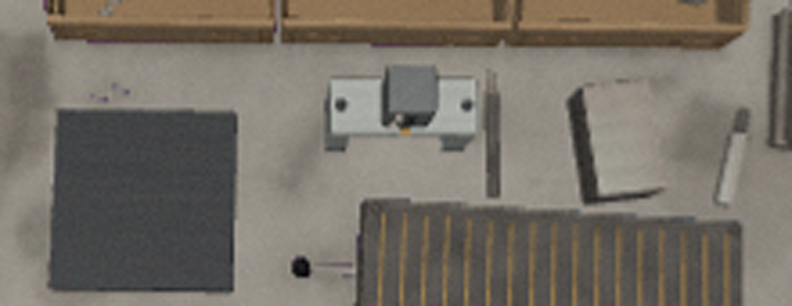

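View pics/cs.png

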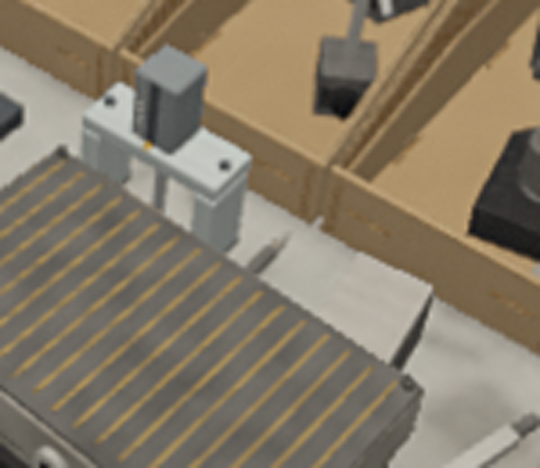

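The pictures give the layout. The block is yawed about +7.5°, the gauge's beam lies along world y, and nothing sits close to either grip. I'll raise the arm first and turn −24° about tool z.

```bash
python3 -m inch '[[[0,0,-1,0,0,-1,0],[0,0,-1,0,0,-1,0],[0,0,-1,0,0,-1,0],[0,0,-1,0,0,-1,0],[0,0,0,0,0,-1,0],[0,0,0,0,0,-1,0],[0,0,0,0,0,-1,0],[0,0,0,0,0,-1,0],[0,0,0,0,0,-1,0],[0,0,0,0,0,-1,0],[0,0,0,0,0,-1,0],[0,0,0,0,0,0,0]]]'
python3 -m inch '[[[0,0,0,-0.486,-0.957,0,0],[0,0,0,-0.486,-0.957,0,0],[0,0,0,-0.486,-0.957,0,0],[0,0,0,-0.486,-0.957,0,0],[0,0,0,-0.486,-0.957,0,0],[0,0,0,-0.486,-0.957,0,0],[0,0,0,-0.486,-0.957,0,0],[0,0,0,-0.486,-0.957,0,0],[0,0,0,-0.486,-0.957,0,0],[0,0,0,-0.486,-0.957,0,0],[0,0,0,-0.486,-0.957,0,0],[0,0,0,-0.486,-0.957,0,0],[0,0,0,-0.486,-0.957,0,0],[0,0,0,-0.486,-0.957,0,0],[0,0,0,-0.486,-0.957,0,0],[0,0,0,-0.486,-0.957,0,0],[0,0,0,-0.486,-0.957,0,0],[0,0,0,-0.486,-0.957,0,0],[0,0,0,0,0,0,0]]]'
```

```text
clock: 1.85
eef_pos: [0.177, 0.6, 0.511]
tool_rot: [0.002, -0.066, 0.998, 0.003]
force: [-0.0, 0.2, -0.1]
finger_gap: 1.002
gripper_force: 0.0
clock: 3.75
eef_pos: [0.4515, 0.1991, 0.5045]
tool_rot: [-0.001, -0.064, 0.998, -0.001]
force: [-0.8, -0.7, 0.2]
finger_gap: 1.001
gripper_force: 0.0
```

```bash
python3 -m inch '[[[0,0,0,0.1,-0.99,0,0],[0,0,0,0.1,-0.99,0,0],[0,0,0,0.1,-0.99,0,0],[0,0,0,0.1,-0.99,0,0],[0,0,0,0.1,-0.99,0,0],[0,0,0,0.1,-0.99,0,0],[0,0,0,0.1,-0.99,0,0],[0,0,0,0.1,-0.99,0,0],[0,0,0,0.1,-0.99,0,0],[0,0,0,0.1,-0.99,0,0],[0,0,0,0.1,-0.99,0,0],[0,0,0,0.1,-0.99,0,0],[0,0,0,0.1,-0.99,0,0],[0,0,0,0.1,-0.99,0,0],[0,0,0,0.1,-0.99,0,0]]]'
python3 -m inch '[[[0,0,0,0.1,-0.99,1,0],[0,0,0,0.1,-0.99,1,0],[0,0,0,0.1,-0.99,1,0],[0,0,0,0.1,-0.99,1,0],[0,0,0,0.1,-0.99,1,0],[0,0,0,0.1,-0.99,1,0],[0,0,0,0.1,-0.99,1,0],[0,0,0,0.1,-0.99,1,0],[0,0,0,0.1,-0.99,0,0],[0,0,0,0.1,-0.99,0,0],[0,0,0,0,0,0,0],[0,0,0,0,0,0,0]]]'
cat > look.py <<'E'
from h import *
import sys
from scipy.optimize import least_squares
o=status.get_obs();c=cams.camera('wrist');P=pose(c,o)
name=sys.argv[1];cv2.imwrite(f'pics/{name}.png',c['frame'][...,::-1])
S={}
for q in sys.argv[2:]:
    for s in cams.silhouettes(c,q)[:1]:
        S[q]=s['pixels'];m=s['pixels'].astype(np.uint8);print(q,round(s['confidence'],2),s['point'],m.sum())
def box(x0,x1,y0,y1,z0,z1): return np.array([[x,y,z] for x in(x0,x1) for y in(y0,y1) for z in(z0,z1)])
M={'plain_block':[box(-.037,.037,-.023,.023,0,.045)],'surface_plate':[box(-.06,.06,-.06,.06,0,.025)],
'bridge_gauge':[box(-.018,.018,-.047,-.033,0,.06),box(-.018,.018,.033,.047,0,.06),box(-.018,.018,-.047,.047,.06,.072),box(-.015,.015,-.015,.015,.072,.122)]}
def render(q,p,z):
    m=np.zeros((400,640),np.uint8)
    for b in M[q]:
        X=b@R.from_euler('z',p[2]).as_matrix().T+[p[0],p[1],z]
        h=cv2.convexHull(proj(c,P,X).astype(np.float32)).astype(np.float64)
        cv2.fillConvexPoly(m,np.round(h*16).astype(np.int32),255,cv2.LINE_AA,4)
    return m/255.
def fit(q,z=0,yaw=0):
    from scipy.optimize import minimize
    s=S[q];cc=onz(c,P,[np.argwhere(s)[:,::-1].mean(0)],z+.03)[0]
    f=lambda p: np.abs(render(q,[p[0],p[1],p[2]],z)-s).sum()
    best=min((minimize(f,[cc[0],cc[1],y],method='Nelder-Mead',options=dict(initial_simplex=np.array([[cc[0],cc[1],y]]*4)+np.array([[0,0,0],[.02,0,0],[0,.02,0],[0,0,.15]]))) for y in (yaw-.1,yaw+.1)),key=lambda r:r.fun)
    print(q,'x,y,yaw',np.round(best.x,4),'mismatch px',round(best.fun),'of',s.sum())
    return best.x
F={q:fit(q,0,.13 if q=='plain_block' else 0) for q in S}
T=rot(o['tool_rot']);print('tcp',np.round(o['eef_pos'],4),'tool yaw',round(np.degrees(np.arctan2(-T[0,1],T[1,1])),2),'tool z',np.round(T[:,2],4))
E
python3 look.py w1 plain_block bridge_gauge surface_plate
```

```text
clock: 5.25
eef_pos: [0.462, -0.1717, 0.5056]
tool_rot: [-0.0, -0.066, 0.998, 0.0]
force: [0.5, 1.4, 0.5]
finger_gap: 1.002
gripper_force: 0.0
clock: 6.45
eef_pos: [0.4699, -0.4194, 0.3053]
tool_rot: [-0.0, -0.066, 0.998, 0.001]
force: [-0.2, -0.1, 0.2]
finger_gap: 0.998
gripper_force: 0.0
plain_block 0.9 [256.6, 186.2] 2647
bridge_gauge 0.82 [376.7, 225.8] 3633
surface_plate 0.61 [509.1, 185.5] 9137
plain_block x,y,yaw [ 0.5151 -0.4855  0.0877] mismatch px 254 of 2647
bridge_gauge x,y,yaw [ 0.5276 -0.3402  0.0067] mismatch px 303 of 3633
surface_plate x,y,yaw [ 0.4739 -0.1699 -0.0062] mismatch px 839 of 9137
tcp [ 0.4699 -0.4194  0.3053] tool yaw 7.55 tool z [-7.0e-04  1.7e-03 -1.0e+00]
```

```bash
cat >> look.py <<'E'
im=np.ascontiguousarray(c['frame'][...,::-1])
for q in F:
    for mm,col in ((render(q,F[q],0)>.5,(0,0,255)),(S[q],(0,255,0))):
        cv2.drawContours(im,cv2.findContours(mm.astype(np.uint8),0,1)[0],-1,col,1)
cv2.imwrite(f'pics/{name}_o.png',im)
E
python3 look.py w2 plain_block bridge_gauge surface_plate
```

```text
plain_block 0.58 [256.7, 188.1] 2674
bridge_gauge 0.86 [376.2, 224.2] 3469
surface_plate 0.86 [508.3, 184.3] 9143
plain_block x,y,yaw [ 0.515  -0.4858  0.0898] mismatch px 219 of 2674
bridge_gauge x,y,yaw [ 0.5278 -0.34   -0.0159] mismatch px 437 of 3469
surface_plate x,y,yaw [ 0.4737 -0.1703 -0.0194] mismatch px 783 of 9143
tcp [ 0.4702 -0.4191  0.3065] tool yaw 7.63 tool z [ 3.e-04  0.e+00 -1.e+00]
```

View pics/w2_o.png

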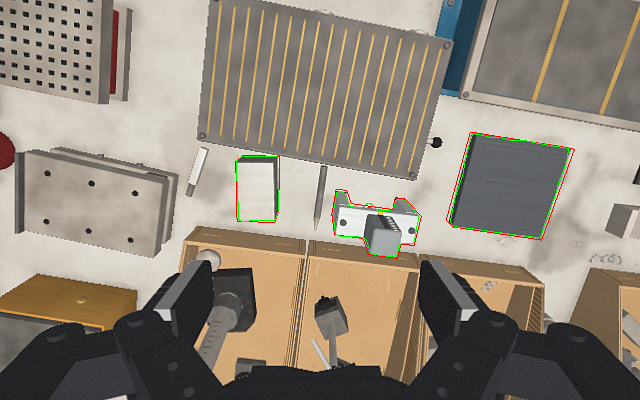

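The fits overlay the picture well: block at px (257,188), gauge (377,224), plate (508,185). Moving over the block.

```bash
python3 -m inch '[[[0,0,0.42,-0.52,-0.937,0,0.2],[0,0,0,-0.52,-0.937,0,0.2],[0,0,0,-0.52,-0.937,0,0.2],[0,0,0,0,0,1,0.2],[0,0,0,0,0,1,0.2],[0,0,0,0,0,1,0.2],[0,0,0,0,0,1,0.2],[0,0,0,0,0,1,0.2],[0,0,0,0,0,1,0.2],[0,0,0,0,0,1,0.2],[0,0,0,0,0,0,0.2],[0,0,0,0,0,0,0.2]]]'
python3 look.py w3 plain_block
```

```text
clock: 8.05
eef_pos: [0.5158, -0.4858, 0.1313]
tool_rot: [-0.0, -0.044, 0.999, 0.0]
force: [1.0, 0.3, 1.5]
finger_gap: 0.802
gripper_force: 0.0
plain_block 0.86 [316.1, 197.6] 7197
plain_block x,y,yaw [ 0.5152 -0.4861  0.116 ] mismatch px 532 of 7197
tcp [ 0.5158 -0.4858  0.1313] tool yaw 5.05 tool z [-7.e-04  8.e-04 -1.e+00]
```

View pics/w3_o.png

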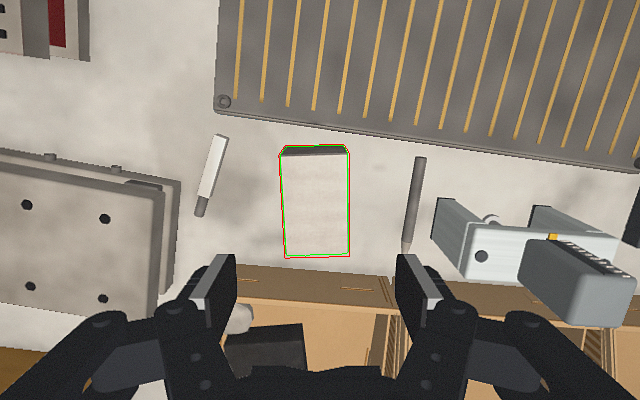

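```bash
python3 -m inch '[[[0,0,-0.25,0,0,0.94,0.2],[0,0,0,0,0,0.94,0.2],[0,0,0,0,0,0.94,0.2],[0,0,0,0,0,0.94,0.2],[0,0,0,0,0,0.94,0.2],[0,0,0,0,0,0,0.2],[0,0,0,0,0,0,0.2]]]'
python3 -m inch '[[[0,0,0,0,0,0,1],[0,0,0,0,0,0,1],[0,0,0,0,0,0,1],[0,0,0,0,0,0,1],[0,0,0,0,0,0,1],[0,0,0,0,0,0,1],[0,0,0,0,0,0,1]]]'
```

```text
clock: 8.85
eef_pos: [0.5164, -0.4867, 0.0153]
tool_rot: [0.0, -0.057, 0.998, -0.001]
force: [-0.2, -0.1, 1.1]
finger_gap: 0.799
gripper_force: 0.0
clock: 9.55
eef_pos: [0.5173, -0.4875, 0.0169]
tool_rot: [0.001, -0.057, 0.998, -0.002]
force: [0.4, 1.2, 6.6]
finger_gap: 0.527
gripper_force: 65.3
```

```bash
python3 -m inch '[[[0,0,0,0,0,-0.4,1],[0,0,0,0,0,-0.8,1],[0,0,0,0,0,-1,1],[0,0,0,0,0,-1,1],[0,0,0,0,0,-1,1],[0,0,0,0,0,-1,1],[0,0,0,0,0,-1,1],[0,0,0,0,0,-1,1],[0,0,0.55,0,0,-1,1],[0,0,0.55,0,0,0,1]]]'
python3 -m inch '[[[0,0,0,0.128,0.977,0,1],[0,0,0,0.128,0.977,0,1],[0,0,0,0.128,0.977,0,1],[0,0,0,0.128,0.977,0,1],[0,0,0,0.128,0.977,0,1],[0,0,0,0.128,0.977,0,1],[0,0,0,0.128,0.977,0,1],[0,0,0,0.128,0.977,0,1],[0,0,0,0.128,0.977,0,1],[0,0,0,0.128,0.977,0,1],[0,0,0,0.128,0.977,0,1],[0,0,0,0.128,0.977,0,1],[0,0,0,0.128,0.977,0,1],[0,0,0,0,0,0,1],[0,0,0,0,0,0,1]]]'
python3 look.py w4 surface_plate bridge_gauge
```

```text
clock: 10.55
eef_pos: [0.5169, -0.4874, 0.224]
tool_rot: [0.002, 0.002, 1.0, -0.003]
force: [0.4, -0.6, -5.2]
finger_gap: 0.526
gripper_force: 64.1
clock: 12.05
eef_pos: [0.4741, -0.168, 0.2187]
tool_rot: [-0.0, -0.0, 1.0, -0.0]
force: [0.5, -0.4, -5.5]
finger_gap: 0.524
gripper_force: 64.3
surface_plate 0.64 [310.7, 143.0] 7903
bridge_gauge 0.97 [122.9, 243.3] 7348
surface_plate x,y,yaw [ 0.474  -0.1733 -0.0158] mismatch px 7262 of 7903
bridge_gauge x,y,yaw [ 0.5284 -0.3389  0.0582] mismatch px 619 of 7348
tcp [ 0.4741 -0.168   0.2187] tool yaw 0.02 tool z [-6.e-04 -2.e-04 -1.e+00]
```

View pics/w4_o.png

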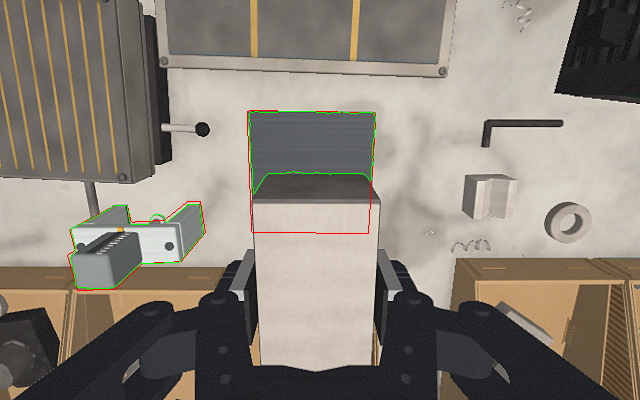

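Plate visible at px (248–376, 110), block held above it. Lowering.

```bash
python3 -m inch '[[[0,0,0,-0.06,-0.12,0.9,1],[0,0,0,0,0,0.9,1],[0,0,0,0,0,0.9,1],[0,0,0,0,0,0.9,1],[0,0,0,0,0,0.9,1],[0,0,0,0,0,0.9,1],[0,0,0,0,0,0.6,1],[0,0,0,0,0,0.2,1],[0,0,0,0,0,0,1],[0,0,0,0,0,0,1]]]'
python3 -m inch '[[[0,0,0,0,0,0.15,1],[0,0,0,0,0,0.15,1],[0,0,0,0,0,0.1,1],[0,0,0,0,0,0,1],[0,0,0,0,0,0,1]]]'
```

```text
clock: 13.2
eef_pos: [0.4767, -0.1723, 0.0647]
tool_rot: [0.001, 0.001, 1.0, -0.0]
force: [-0.7, 0.2, -5.1]
finger_gap: 0.525
gripper_force: 64.2
clock: 13.7
eef_pos: [0.476, -0.1715, 0.0538]
tool_rot: [-0.0, 0.0, 1.0, 0.0]
force: [0.8, -0.1, -4.8]
finger_gap: 0.524
gripper_force: 64.3
```

```bash
python3 -m inch '[[[0,0,0,0,0,0.12,1],[0,0,0,0,0,0.12,1],[0,0,0,0,0,0.1,1],[0,0,0,0,0,0,1],[0,0,0,0,0,0,1]]]'
python3 -m inch '[[[0,0,0,0,0,0.06,1],[0,0,0,0,0,0,1],[0,0,0,0,0,0,1]]]'
```

```text
clock: 14.2
eef_pos: [0.4759, -0.1715, 0.0451]
tool_rot: [-0.0, 0.0, 1.0, 0.0]
force: [0.7, -0.4, -5.9]
finger_gap: 0.529
gripper_force: 64.3
clock: 14.5
eef_pos: [0.476, -0.1715, 0.0438]
tool_rot: [-0.0, 0.0, 1.0, 0.0]
force: [0.2, -0.9, -5.8]
finger_gap: 0.523
gripper_force: 64.3
```

```bash
python3 -m inch '[[[0,0,0,0,0,0.06,1],[0,0,0,0,0,0,1],[0,0,0,0,0,0,1]]]'
python3 -m inch '[[[0,0,0,0,0,0.04,1],[0,0,0,0,0,0,1],[0,0,0,0,0,0,1]]]'
```

```text
clock: 14.8
eef_pos: [0.476, -0.1715, 0.0422]
tool_rot: [-0.0, 0.0, 1.0, 0.0]
force: [0.7, -0.3, -5.4]
finger_gap: 0.528
gripper_force: 64.3
clock: 15.1
eef_pos: [0.4761, -0.1716, 0.0419]
tool_rot: [0.0, 0.0, 1.0, -0.0]
force: [-4.5, 1.3, 3.5]
finger_gap: 0.525
gripper_force: 65.4
```

```bash
python3 -m inch '[[[0,0,0,0,0,0.02,0.2],[0,0,0,0,0,0,0.2],[0,0,0,0,0,0,0.2],[0,0,0,0,0,0,0.2],[0,0,0,0,0,-0.3,0.2],[0,0,0,0,0,-0.8,0.2],[0,0,0,0,0,-1,0.2],[0,0,0,0,0,-1,0.2],[0,0,0,0,0,-1,0.2],[0,0,0,0.3,-0.6,-1,0.4],[0,0,0,0.3,-0.6,-1,0.4],[0,0,0,0.3,-0.6,-1,0.4],[0,0,0,0.3,-0.6,-1,0.4],[0,0,0,0.3,-0.6,-1,0.4],[0,0,0,0,0,0,0.4],[0,0,0,0,0,0,0.4]]]'
sed -i "s/fit(q,0,/fit(q,.025 if q=='plain_block' else 0,/;s/F\[q\],0)/F[q],.025 if q=='plain_block' else 0)/" look.py
python3 look.py w5 plain_block bridge_gauge surface_plate; python3 look.py w6 plain_block bridge_gauge surface_plate
```

```text
clock: 16.7
eef_pos: [0.4386, -0.2468, 0.2691]
tool_rot: [0.001, 0.001, 1.0, -0.0]
force: [0.3, 0.3, -0.5]
finger_gap: 0.6
gripper_force: 0.0
plain_block 0.68 [387.5, 201.8] 3715
bridge_gauge 0.91 [218.1, 249.7] 3459
surface_plate 0.67 [361.6, 180.1] 7145
plain_block x,y,yaw [ 0.474  -0.1724  0.0226] mismatch px 278 of 3715
bridge_gauge x,y,yaw [ 0.5274 -0.339   0.0225] mismatch px 1707 of 3459
surface_plate x,y,yaw [ 0.4746 -0.1725 -0.0037] mismatch px 4036 of 7145
tcp [ 0.4386 -0.2468  0.2691] tool yaw -0.11 tool z [ 1.5e-03 -9.0e-04 -1.0e+00]
plain_block 0.58 [384.3, 201.1] 3751
bridge_gauge 0.96 [213.9, 251.3] 3220
surface_plate 0.57 [360.4, 181.1] 7275
plain_block x,y,yaw [ 0.4739 -0.1726  0.0326] mismatch px 265 of 3751
bridge_gauge x,y,yaw [ 0.5272 -0.339   0.0275] mismatch px 1987 of 3220
surface_plate x,y,yaw [ 0.4739 -0.1729 -0.0061] mismatch px 3998 of 7275
tcp [ 0.4381 -0.2456  0.267 ] tool yaw -0.01 tool z [-0.0018  0.0016 -1.    ]
```

View pics/w6_o.png

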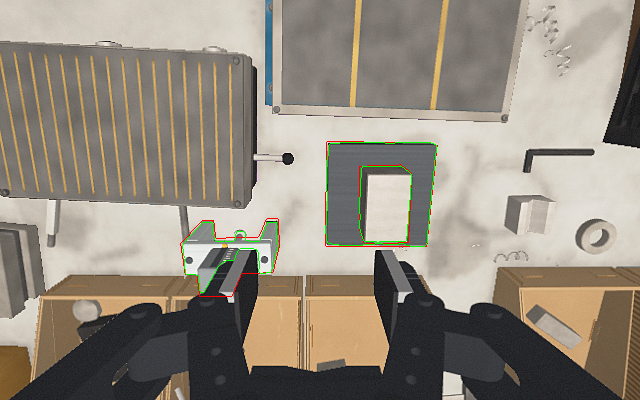

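The block is on the plate, centred (px 388,205), with the gauge at (220,250). Moving over the gauge.

```bash
python3 -m inch '[[[0,0,0,-0.895,-0.93,0,0.2],[0,0,0,-0.895,-0.93,0,0.2],[0,0,0,-0.895,-0.93,0,0.2],[0,0,0,-0.895,-0.93,0,0.2],[0,0,0,0,0,0.6,0.2],[0,0,0,0,0,0,0.2],[0,0,0,0,0,0,0.2]]]'
python3 look.py w7 bridge_gauge; python3 look.py w8 bridge_gauge
```

```text
clock: 17.8
eef_pos: [0.5269, -0.3385, 0.2521]
tool_rot: [-0.001, 0.0, 1.0, 0.001]
force: [-0.4, -0.5, 0.0]
finger_gap: 0.799
gripper_force: 0.0
bridge_gauge 0.67 [312.5, 181.7] 4466
bridge_gauge x,y,yaw [ 0.5284 -0.3395  0.0088] mismatch px 425 of 4466
tcp [ 0.5269 -0.3385  0.2521] tool yaw -0.03 tool z [-0.0022  0.002  -1.    ]
bridge_gauge 0.67 [314.4, 177.9] 4423
bridge_gauge x,y,yaw [ 0.5288 -0.3399  0.0216] mismatch px 425 of 4423
tcp [ 0.5275 -0.3389  0.2538] tool yaw -0.03 tool z [ 2.e-04 -1.e-04 -1.e+00]
```

View pics/w8_o.png

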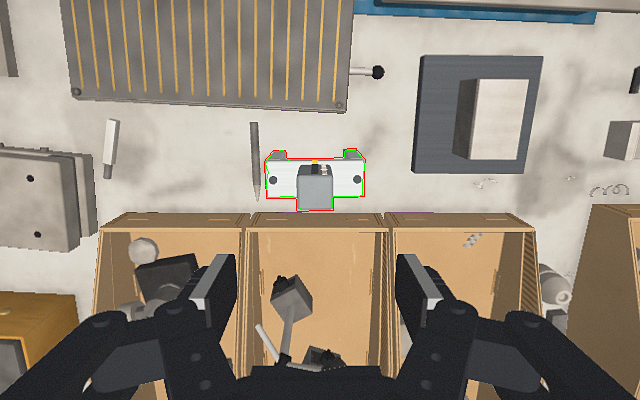

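Gauge centred at px (315,180), fit agrees. Lowering and gripping.

```bash
python3 -m inch '[[[0,0,-0.1,-0.05,-0.04,0.95,0.2],[0,0,0,0,0,0.95,0.2],[0,0,0,0,0,0.95,0.2],[0,0,0,0,0,0.95,0.2],[0,0,0,0,0,0.95,0.2],[0,0,0,0,0,0.95,0.2],[0,0,0,0,0,0.8,0.2],[0,0,0,0,0,0.4,0.2],[0,0,0,0,0,0,0.2],[0,0,0,0,0,0,0.2]]]'
python3 -m inch '[[[0,0,0,0,0,0,1],[0,0,0,0,0,0,1],[0,0,0,0,0,0,1],[0,0,0,0,0,0,1],[0,0,0,0,0,0,1],[0,0,0,0,0,0,1],[0,0,0,0,0,0,1],[0,0,0,0,0,0,1],[0,0,0,0,0,0,1]]]'
```

```text
clock: 19.0
eef_pos: [0.5297, -0.341, 0.082]
tool_rot: [0.001, -0.005, 1.0, -0.0]
force: [0.6, -0.4, 0.3]
finger_gap: 0.8
gripper_force: 0.0
clock: 19.9
eef_pos: [0.5297, -0.3407, 0.082]
tool_rot: [0.001, -0.005, 1.0, -0.0]
force: [-1.4, 2.8, 5.6]
finger_gap: 0.346
gripper_force: 61.2
```

```bash
python3 -m inch '[[[0,0,0,0,0,-0.3,1],[0,0,0,0,0,-0.6,1],[0,0,0,0,0,-0.9,1],[0,0,0,0,0,-0.9,1],[0,0,0,0,0,-0.9,1],[0,0,0,0,0,-0.9,1],[0,0,0,0,0,-0.5,1],[0,0,0,0.15,0.45,0,1],[0,0,0,0.303,0.967,0,1],[0,0,0,0.303,0.967,0,1],[0,0,0,0.303,0.967,0,1],[0,0,0,0.303,0.967,0,1],[0,0,0,0.303,0.967,0,1],[0,0,0,0.303,0.967,0,1],[0,0,0,0.15,0.517,0,1],[0,0,0,0,0,0,1],[0,0,0,0,0,0,1],[0,0,0,0,0,0,1]]]'
python3 look.py w9 plain_block bridge_gauge surface_plate
```

```text
clock: 21.7
eef_pos: [0.4747, -0.1726, 0.2057]
tool_rot: [0.0, -0.004, 1.0, -0.0]
force: [0.8, -0.2, -6.4]
finger_gap: 0.345
gripper_force: 60.8
plain_block 0.66 [316.6, 172.5] 3842
bridge_gauge 0.92 [312.3, 252.7] 20089
surface_plate 0.93 [314.9, 139.5] 8091
plain_block x,y,yaw [ 0.4745 -0.1718 -0.0029] mismatch px 1587 of 3842
bridge_gauge x,y,yaw [ 0.5246 -0.1572  0.2543] mismatch px 13988 of 20089
surface_plate x,y,yaw [ 0.4736 -0.1725 -0.0161] mismatch px 8220 of 8091
tcp [ 0.4747 -0.1726  0.2057] tool yaw 0.52 tool z [ 1.e-04 -5.e-04 -1.e+00]
```

View pics/w9.png

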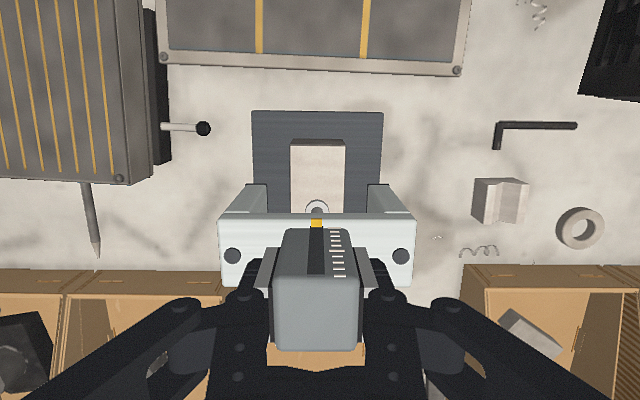

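Everything is centred on column ~317: gauge, block (290–344) and plate (252–383). Lowering slowly.

```bash
python3 -m inch '[[[0,0,0,0,0,0.3,1],[0,0,0,0,0,0.5,1],[0,0,0,0,0,0.5,1],[0,0,0,0,0,0.5,1],[0,0,0,0,0,0.5,1],[0,0,0,0,0,0.4,1],[0,0,0,0,0,0.3,1],[0,0,0,0,0,0.2,1],[0,0,0,0,0,0.2,1],[0,0,0,0,0,0,1],[0,0,0,0,0,0,1]]]'
python3 -m inch '[[[0,0,0,0,0,0.1,1],[0,0,0,0,0,0.1,1],[0,0,0,0,0,0.1,1],[0,0,0,0,0,0,1],[0,0,0,0,0,0,1],[0,0,0,0,0,0,1]]]'
```

```text
clock: 23.0
eef_pos: [0.4747, -0.172, 0.1211]
tool_rot: [0.0, -0.005, 1.0, -0.0]
force: [-1.3, 0.5, -4.2]
finger_gap: 0.344
gripper_force: 61.1
clock: 23.6
eef_pos: [0.4748, -0.172, 0.1135]
tool_rot: [0.0, -0.005, 1.0, -0.0]
force: [1.3, 0.3, -5.2]
finger_gap: 0.34
gripper_force: 61.1
```

```bash
python3 -m inch '[[[0,0,0,0,0,0.08,1],[0,0,0,0,0,0.08,1],[0,0,0,0,0,0,1],[0,0,0,0,0,0,1]]]'
python3 -m inch '[[[0,0,0,0,0,0.05,1],[0,0,0,0,0,0,1],[0,0,0,0,0,0,1]]]'
python3 -m inch '[[[0,0,0,0,0,0.04,1],[0,0,0,0,0,0,1],[0,0,0,0,0,0,1]]]'
```

```text
clock: 24.0
eef_pos: [0.4745, -0.1719, 0.1092]
tool_rot: [-0.0, -0.005, 1.0, 0.0]
force: [1.1, -0.9, -3.6]
finger_gap: 0.344
gripper_force: 61.1
clock: 24.3
eef_pos: [0.4745, -0.1719, 0.108]
tool_rot: [-0.0, -0.005, 1.0, 0.0]
force: [-0.1, -1.4, -3.5]
finger_gap: 0.346
gripper_force: 61.1
clock: 24.6
eef_pos: [0.4745, -0.1719, 0.1071]
tool_rot: [-0.0, -0.005, 1.0, 0.0]
force: [-0.1, 0.1, -4.5]
finger_gap: 0.345
gripper_force: 61.1
```

```bash
python3 -m inch '[[[0,0,0,0,0,0.04,1],[0,0,0,0,0,0,1],[0,0,0,0,0,0,1]]]'
python3 -m inch '[[[0,0,0,0,0,0.04,1],[0,0,0,0,0,0,1],[0,0,0,0,0,0,1]]]'
```

```text
clock: 24.9
eef_pos: [0.4747, -0.1718, 0.107]
tool_rot: [0.0, -0.005, 1.0, 0.0]
force: [-3.8, 2.8, 5.6]
finger_gap: 0.341
gripper_force: 62.1
clock: 25.2
eef_pos: [0.4749, -0.1718, 0.1069]
tool_rot: [0.0, -0.005, 1.0, 0.0]
force: [-5.5, 5.2, 12.1]
finger_gap: 0.351
gripper_force: 63.1
```

The gauge is seated. Releasing and rising straight up.

```bash
python3 -m inch '[[[0,0,0,0,0,0,0.2],[0,0,0,0,0,0,0.2],[0,0,0,0,0,0,0.2],[0,0,0,0,0,0,0.2],[0,0,0,0,0,0,0.2],[0,0,0,0,0,-0.3,0.2],[0,0,0,0,0,-0.8,0.2],[0,0,0,0,0,-1,0.2],[0,0,0,0,0,-1,0.2],[0,0,0,0,0,-1,0.2],[0,0,0,0,0,-1,0.2],[0,0,0,0,0,-1,0.2],[0,0,0,0,0,0,0.2],[0,0,0,0,0,0,0.2],[0,0,0,0,0,0,0.2]]]'
sed -i "s/\.025 if q=='plain_block'/.025 if q!='surface_plate'/g" look.py
python3 look.py w10 bridge_gauge
python3 - <<'E'
from h import *
c=cams.camera('scene');s=cv2.resize(c['frame'][150:280,180:380,::-1],None,fx=3,fy=3,interpolation=2)
w=cv2.imread('pics/w10.png')[40:330,160:560]
s=cv2.resize(s,(400,260));cv2.imwrite('pics/fin.png',np.vstack([s,w]))
E
```

```text
clock: 26.7
eef_pos: [0.474, -0.1716, 0.2564]
tool_rot: [-0.001, -0.005, 1.0, 0.0]
force: [0.8, 0.1, -1.1]
finger_gap: 0.799
gripper_force: 0.0
bridge_gauge 0.82 [312.5, 184.1] 5127
bridge_gauge x,y,yaw [ 0.4736 -0.1716  0.018 ] mismatch px 467 of 5127
tcp [ 0.474  -0.1716  0.2564] tool yaw 0.55 tool z [-1.6e-03  9.0e-04 -1.0e+00]
```

View pics/fin.png

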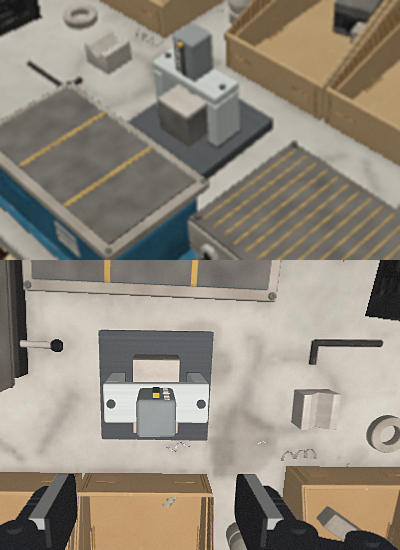

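The gauge stands upright astride the block on the plate, with its legs within the plate's edges. The V-block is where it was, and the robot is clear.

```bash
python3 -c "
from station import ticket
print(ticket.hand_in())"
```

```text
the job is handed in; nothing more can be done
None
```

I handed the job in at about 27 s: the last pictures show the block on the plate, the bridge gauge standing upright astride it, the V-block where it was and the robot clear, but I had no direct reading of the sprung foot and the hand-in returned no verdict.

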